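Load the kiln shelf by height from the cone pack

TASK

Load the kiln shelf for firing: stand the four white vases upright in the drip saucers, one in each, in order of height, the shortest next to the cone pack so that the cones stay in view and the tallest at the far end by the test tile. The raw glaze is fragile: set each vase down on the saucer's flat floor, inside the rim, do not drop or tip it, and leave the cone pack and the test tile where they stand.

Things in the scene. Friction and masses are not known exactly. Their poses are not given: they have to be found in the camera images.
- vase_1: the shortest of four white bud vases of one shape in four sizes, loose: 90 mm tall, foot 42 mm and belly 51 mm in diameter, with a straight round neck 22 mm in diameter that forms the top 34 mm (grip it there from above, closing on the neck). Starts upright on the table. Origin: centre of its underside; z up.
- vase_2: the second shortest of four white bud vases of one shape in four sizes, loose: 112 mm tall, foot 46 mm and belly 57 mm in diameter, with a straight round neck 24.4 mm in diameter that forms the top 36 mm (grip it there from above, closing on the neck). Starts upright on the table. Origin: centre of its underside; z up.
- vase_3: the second tallest of four white bud vases of one shape in four sizes, loose: 134 mm tall, foot 50 mm and belly 63 mm in diameter, with a straight round neck 26.8 mm in diameter that forms the top 38 mm (grip it there from above, closing on the neck). Starts upright on the table. Origin: centre of its underside; z up.
- vase_4: the tallest of four white bud vases of one shape in four sizes, loose: 156 mm tall, foot 54 mm and belly 69 mm in diameter, with a straight round neck 29.2 mm in diameter that forms the top 40 mm (grip it there from above, closing on the neck). Starts upright on the table. Origin: centre of its underside; z up.
- saucer_1: terracotta drip saucer on the white kiln shelf, fixed, number 1 of four alike in a row, counted from the shelf's left (+y) end; about 0.1 m apart. Round, 79 mm outside, 9 mm high; inside it is about 70 mm wide across its flat floor, which lies 4 mm above the origin. Origin: centre of its underside, which is on the shelf's top 36 mm above the table; z up, y along the shelf to its left end.
- saucer_2: terracotta drip saucer on the white kiln shelf, fixed, number 2 of four alike in a row, counted from the shelf's left (+y) end; about 0.1 m apart. Round, 79 mm outside, 9 mm high; inside it is about 70 mm wide across its flat floor, which lies 4 mm above the origin. Origin: centre of its underside, which is on the shelf's top 36 mm above the table; z up, y along the shelf to its left end.
- saucer_3: terracotta drip saucer on the white kiln shelf, fixed, number 3 of four alike in a row, counted from the shelf's left (+y) end; about 0.1 m apart. Round, 79 mm outside, 9 mm high; inside it is about 70 mm wide across its flat floor, which lies 4 mm above the origin. Origin: centre of its underside, which is on the shelf's top 36 mm above the table; z up, y along the shelf to its left end.
- saucer_4: terracotta drip saucer on the white kiln shelf, fixed, number 4 of four alike in a row, counted from the shelf's left (+y) end; about 0.1 m apart. Round, 79 mm outside, 9 mm high; inside it is about 70 mm wide across its flat floor, which lies 4 mm above the origin. Origin: centre of its underside, which is on the shelf's top 36 mm above the table; z up, y along the shelf to its left end.
- cone_pack: cone pack: a bar of clay 84 x 24 x 13 mm lying across the kiln shelf at one end of the row of saucers (either end), with three thin pointed cones standing in it to 67 mm. Loose; stays where it is. Origin: centre of its underside.
- test_tile: glaze test tile: upright L-shaped tile, foot 36 x 46 mm, 62 mm tall, with a hole near its top, on the kiln shelf at the other end of the row of saucers. Loose; stays where it is. Origin: centre of the underside of its foot.
Things that resemble listed ones, but are neither listed nor needed, are in the scene too. What is shaped like the vase_4 but yellow is not meant.

How it is judged (in metres and radians):
At the end, for the whole second after the job is handed in: From the cone pack's end, the saucers hold the vases shortest to tallest, each foot flat on the saucer's floor (within 15.5 mm of its centre, upright within 3.4 degrees), released and at rest; cone pack and test tile within 20 mm of their starts (((horizontal distance between cone_pack and saucer_1 below 0.15 m and horizontal distance between vase_1 and saucer_1 below 0.0155 m and z of vase_1 in the frame of saucer_1 between 0.001 and 0.0065 m and horizontal distance between vase_2 and saucer_2 below 0.0155 m and z of vase_2 in the frame of saucer_2 between 0.001 and 0.0065 m and horizontal distance between vase_3 and saucer_3 below 0.0155 m and z of vase_3 in the frame of saucer_3 between 0.001 and 0.0065 m and horizontal distance between vase_4 and saucer_4 below 0.0155 m and z of vase_4 in the frame of saucer_4 between 0.001 and 0.0065 m) or (horizontal distance between cone_pack and saucer_4 below 0.15 m and horizontal distance between vase_1 and saucer_4 below 0.0155 m and z of vase_1 in the frame of saucer_4 between 0.001 and 0.0065 m and horizontal distance between vase_2 and saucer_3 below 0.0155 m and z of vase_2 in the frame of saucer_3 between 0.001 and 0.0065 m and horizontal distance between vase_3 and saucer_2 below 0.0155 m and z of vase_3 in the frame of saucer_2 between 0.001 and 0.0065 m and horizontal distance between vase_4 and saucer_1 below 0.0155 m and z of vase_4 in the frame of saucer_1 between 0.001 and 0.0065 m)) and angle between each of vase_1, vase_2, vase_3, vase_4's own z axis and vertical below 0.06 rad and linear speed of each of vase_1, vase_2, vase_3, vase_4 below 0.02 m/s and distance of each of cone_pack, test_tile from where it was at the start of the episode below 0.02 m); the robot touches nothing.
It fails at once if a vase is dropped or knocked away (moves faster than 0.55 m/s with no finger on it) ((linear speed of vase_1 above 0.55 m/s and contact force between the fingers and vase_1 below 0.01 N) or (linear speed of vase_2 above 0.55 m/s and contact force between the fingers and vase_2 below 0.01 N) or (linear speed of vase_3 above 0.55 m/s and contact force between the fingers and vase_3 below 0.01 N) or (linear speed of vase_4 above 0.55 m/s and contact force between the fingers and vase_4 below 0.01 N)).
It fails at once if a vase is tipped over (leans more than 45 degrees) (angle between any of vase_1, vase_2, vase_3, vase_4's own z axis and vertical above 0.785 rad).
It fails at once if the cone pack or the test tile is moved by more than 20 mm or knocked over (distance of any of cone_pack, test_tile from where it was at the start of the episode above 0.02 m or angle between any of cone_pack, test_tile's own z axis and vertical above 0.5 rad).
It also fails if it takes over 118 s, if anything falls off the work surface, if the arm or the gripper's body presses on something with over 40 N, if the wrist force passes 120 N, or if a joint passes its speed limit or range.

ROBOT

A 7-joint arm with a two-finger parallel gripper is mounted at the origin on a cart in front of the work surface, level with it; the furniture and walls round the work are solid. World frame = base frame: x ahead of the robot, y to its left, z up, the work surface at z = 0. Lengths are in mm, angles in degrees, forces in N, time in s.
With the tool pointing down it reaches from about 350 to 900 mm from the base axis. Payload 19.9 kg.
Tool frame: the origin (TCP) lies midway between the tips of the shut fingers; the grasp point (between the pads) lies 19 mm behind it (tcp_to_grasp is the distance from the TCP to the grasp point, in mm); z points along the fingers, y is the line along which they close (so a half turn about z gives the same grasp; the last joint's range is limited). The gripper opens to 94 mm and grips with 3 to 60 N. Pads are 16 mm wide; open, the fingers measure 119 mm over their backs; the gripper's body (75 mm by 177 mm) begins 78 mm behind the grasp point.
Start: joints at [66.377, 23.915, -0.59, 92.452, 0.269, 63.638, -3.037], TCP at [226.468, -582.504, 205.425] pointing down, gripper open.
Joint ranges: [-161.28, 161.28], [-22.2, 115.67], [-73.04, 71.86], [3.21, 147.25], [-68.34, 248.33], [10.77, 114.83], [-161.83, 161.83]. Speed limits (degrees/s): [108.29, 108.29, 136.94, 136.94, 172.46, 172.46, 172.46].

INTERFACE

Orientations are given as [roll, pitch, yaw] about the fixed x, y, z axes, in that order (R = Rz(yaw) Ry(pitch) Rx(roll)).
In Python, from station import get_obs, read_camera, hand_in, tcp_to_grasp gives the robot as it stands. The module is installed in compiled form; this text tells all that it offers.
- The arm moves only by the tool send_rows, never from a script. Its argument "targets" is a list that holds one entry, the list of rows, each a list of 7 numbers: the opening, from 0 (shut) to 1 (fully open), then the shift along the tool's x, y, z in units of 25 mm (1.0 is 25 mm), then the turn, a rotation vector about the tool's x, y, z in units of 6 degrees (1.0 is 6 degrees). In form: [[[fingers, x, y, z, ax, ay, az], ...]]. A call has 1 to 8 rows; each row is the pose to reach, as a shift and turn from the pose commanded when the call began, along the tool's axes at that moment; what a row does not reach only later rows make up. A row lasts 1/12 s, in which the tool goes at most 41.7 mm and 7.16 degrees, less where a joint would pass 70% of its speed; a pose out of reach is approached as far as the arm can. A call with a gripper value outside its range is refused whole. The fingers move at their own pace and stop on an object; "squeeze" is the grip in N (left out, the last holds). Time passes only in rows, so rows that repeat a pose let the fingers close. It gives the time, the measured TCP pose, the force, the opening and the grip force at its end, in the units of the state.
- get_obs(): the state, without advancing time (a new reading comes with each control period).
- read_camera(name): name is "scene" or "top" or "wrist"; returns a dict with "image" (480x640x3 uint8, red, green, blue), "fx", "fy", "cx", "cy" (pixels), "extrinsics" (4x4, takes a point from camera to world coordinates). Camera axes: x right, y down, z forward; pixel columns grow to the right and rows downward; lengths in mm; the calibration is good to about 2 mm. A picture is of the moment at which its call begins. There is no depth.
- hand_in(): hands the job in; it is judged then, once.
The state is a dict: "time_s": time; "q": joint angles; "dq": joint speeds; "joint_efforts": joint torques, N m; "tcp_pos": TCP position; "tcp_rot": TCP orientation; "contact_force": force on the tool from outside, world axes, zero at the start; "wrist_torque": the same for the moment, N m; "gripper_width": finger opening in mm; "grip_force": force on a finger pad.
Only numpy, scipy, OpenCV 4.12 (cv2) and the standard library are available. Lean on these libraries where they do the work, as an engineer would, in place of code of your own. Each camera call takes 0.05 s, during which the arm holds its last target. There are 200 camera calls.

## Working session

There is one attempt and no reset: what is moved stays moved. The work goes in short steps, Python scripts to look and compute and a tool call to move; the robot and the scene stay as the last step left them, time stands still between calls to the robot, and variables do not carry over. Pictures are saved under pics/ and viewed, at most 14 in all, crops included, and the job is handed in when it is done.

Besides the shell and the picture viewer there is one more tool, called as name(argument=value, ...) on one line, values as JSON. send_rows: Moves the arm, as the interface text tells. Its arguments: {"type":"object","properties":{"targets":{"type":"array"},"squeeze":{"type":"number"}},"required":["targets"]}

```bash
mkdir -p pics
python3 - <<'E'
from station import *
import cv2,numpy as np
for n in ["scene","top"]:
    c=read_camera(n); cv2.imwrite(f"pics/{n}0.png",c["image"][:,:,::-1]); np.savez(n+"0.npz",**c)
    print(n,c["fx"],c["fy"],c["cx"],c["cy"],c["extrinsics"].round(3).tolist())
o=get_obs(); print(o, tcp_to_grasp)
E
```

```text
scene 616.8036177334421 616.8036177334421 327.81118361387627 223.51119222302304 [[0.653, -0.549, 0.521, -356.637], [-0.757, -0.474, 0.45, -696.951], [-0.0, -0.688, -0.725, 1245.897], [0.0, 0.0, 0.0, 1.0]]
top 468.1383128132307 468.1383128132307 329.2580935458813 243.72049758112536 [[0.018, -0.991, 0.135, 326.86], [-1.0, -0.017, 0.007, 28.535], [-0.005, -0.135, -0.991, 1191.145], [0.0, 0.0, 0.0, 1.0]]
{'time_s': 0.1, 'q': array([66.37724239, 23.94592723, -0.59157236, 92.48150807,  0.26572069,
       63.63931368, -3.03692478]), 'dq': array([ 0.00559254, -0.00412319, -0.02981176, -0.06959447, -0.06296594,
        0.03789491, -0.0071055 ]), 'joint_efforts': array([ 1.72732645e-03, -8.52582335e+01,  6.40215240e-01, -4.26691389e+01,
       -4.88797878e-02,  1.63981528e-02, -2.74110027e-05]), 'tcp_pos': array([ 226.36590057, -582.19382851,  204.87764025]), 'tcp_rot': array([-1.79934612e+02,  1.32084477e-03,  2.12447507e+01]), 'contact_force': array([ 0.35594801, -0.18556808,  0.647604  ]), 'wrist_torque': array([-0.01713452,  0.01943646,  0.04109947]), 'grip_force': 0.0, 'gripper_width': 93.9492719388826} 18.8
```

View pics/scene0.png

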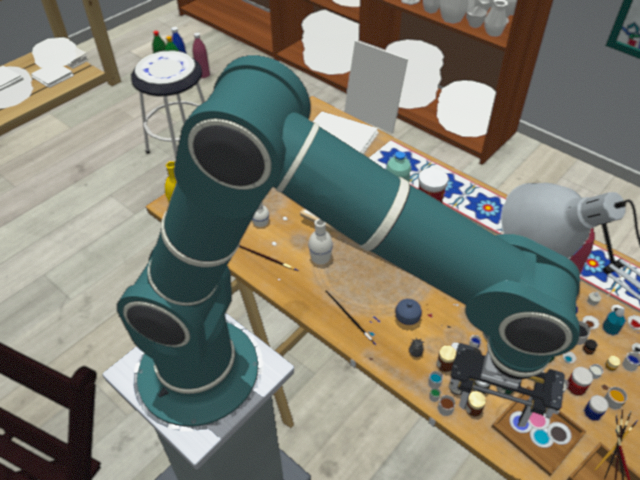

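View pics/top0.png

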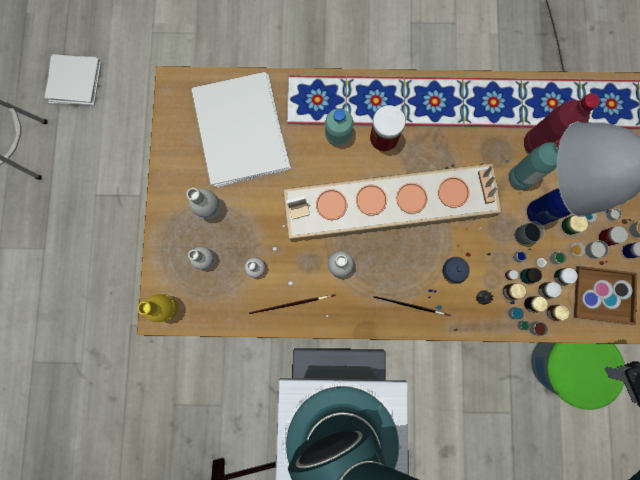

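Top view: the saucers are at px (331,205), (371,200), (411,198) and (453,192). The cone pack is at the right end (487,184) and the test tile at the left (298,208). The white vases are at (203,203), (203,258), (256,268) and (342,264), and the yellow decoy is at (158,307). Next I'll enlarge the vases and measure them.

```bash
cat > h.py <<'E'
import numpy as np,cv2
from station import *
def ray(c,px,z):
    E=c["extrinsics"]; d=E[:3,:3]@np.array([(px[0]-c["cx"])/c["fx"],(px[1]-c["cy"])/c["fy"],1.])
    o=E[:3,3]; return (o+d*(z-o[2])/d[2])
def proj(c,P):
    E=c["extrinsics"]; p=E[:3,:3].T@(np.array(P,float)-E[:3,3]); return np.array([c["fx"]*p[0]/p[2]+c["cx"],c["fy"]*p[1]/p[2]+c["cy"]])
E
python3 - <<'E'
from h import *
c=dict(np.load("top0.npz")); im=c["image"]; hsv=cv2.cvtColor(im,cv2.COLOR_RGB2HSV)
# saucers
m=cv2.inRange(hsv,(3,70,170),(14,150,255)); m[:150]=0;m[240:]=0;m[:,:300]=0;m[:,480:]=0
m=cv2.morphologyEx(m,cv2.MORPH_OPEN,np.ones((5,5)))
for k in cv2.findContours(m,0,2)[0]:
    if cv2.contourArea(k)>200:
        e=cv2.fitEllipse(k); print("saucer",np.round(e[0],1),np.round(e[1],1),ray(c,e[0],43).round(1), "diam",round(e[1][1]*(1191-43)/468,1))
# vases
m=cv2.inRange(hsv,(0,0,90),(180,45,255)); m2=np.zeros_like(m); 
for (x0,y0,x1,y1) in [(180,183,225,225),(183,242,222,275),(240,254,272,282),(322,245,362,285)]: m2[y0:y1,x0:x1]=m[y0:y1,x0:x1]
for k in cv2.findContours(m2,0,2)[0]:
    if cv2.contourArea(k)>100: print("vase",cv2.boundingRect(k),cv2.contourArea(k),np.round(cv2.minAreaRect(k),1) if 0 else cv2.minAreaRect(k))
for n,px in zip("abcd",[(203,203),(203,258),(256,268),(342,264)]):
    pass
a=cv2.resize(im[180:290,180:370],None,fx=4.2,fy=4.2,interpolation=cv2.INTER_CUBIC)
cv2.imwrite("pics/crop1.png",a[:,:,::-1])
E
```

```text
saucer [331. 205.] [26.9 27.9] [581.4  34.5  43. ] diam 68.5
saucer [370.6 200.1] [27.  27.8] [595.5 -64.7  43. ] diam 68.1
saucer [410.9 198.3] [27.  27.8] [ 601.7 -165.6   43. ] diam 68.3
saucer [452.6 192.4] [26.7 28.4] [ 618.6 -270.1   43. ] diam 69.7
vase (244, 257, 21, 21) 307.0 ((254.0, 267.0), (20.0, 20.0), 90.0)
vase (328, 251, 26, 26) 491.5 ((340.5, 263.5), (25.0, 25.0), 90.0)
vase (188, 246, 25, 24) 413.0 ((201.00001525878906, 257.0), (22.360679626464844, 24.149534225463867), 63.43495178222656)
vase (187, 188, 30, 33) 645.5 ((202.6226348876953, 201.67926025390625), (32.69181442260742, 27.47211265563965), 74.05460357666016)
```

View pics/crop1.png

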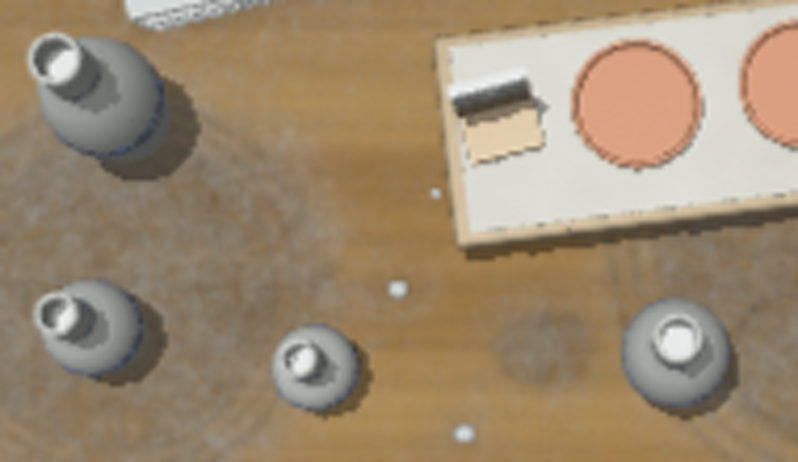

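The widths and heights match up as follows:

| Vase | Location px | Evidence |
|---|---|---|
| vase_1 | (256,268) | belly about 21 px ≈ 50 mm |
| vase_2 | (203,258) | about 25 px ≈ 58 mm |
| vase_3 | (342,264) | about 26.7 px ≈ 63 mm |
| vase_4 | (203,203) | about 30 px ≈ 70 mm |

The yellow vase is the decoy. The cone pack is next to saucer_4, so vase_1→saucer_4, vase_2→saucer_3, vase_3→saucer_2 and vase_4→saucer_1.

```bash
cat >> h.py <<'E'
from scipy.spatial.transform import Rotation as R
def go(p,yaw=90,frm=None):
    o=get_obs(); r0=R.from_euler("xyz",o["tcp_rot"],degrees=True) if frm is None else R.from_euler("xyz",[180,0,frm[3]],degrees=True)
    p0=o["tcp_pos"] if frm is None else np.array(frm[:3],float)
    s=r0.inv().apply(np.array(p)-p0)/25
    t=(r0.inv()*R.from_euler("xyz",[180,0,yaw],degrees=True)).as_rotvec(degrees=True)/6
    print("shift",s.round(3),"turn",t.round(3),"rows",round(max(np.linalg.norm(s)*25/41.7,np.linalg.norm(t)*6/7.16),1))
E
python3 - <<'E'
from h import *
c=dict(np.load("top0.npz")); s=lambda p:((p[0]+.5)/4.2-.5+180,(p[1]+.5)/4.2-.5+180)
for n,p,h,d,b in [(1,(301,360),90,51,(317,367)),(2,(61,315),112,57,(93,328)),(3,(679,342),134,63,(679,355)),(4,(57,61),156,69,(103,97))]:
    print(n,"mouth",ray(c,s(p),h).round(1),"belly",ray(c,s(b),h*.38).round(1))
for px in [(331,205),(370.6,200.1),(410.9,198.3),(452.6,192.4)]: print(ray(c,px,40).round(1))
print(get_obs()["tcp_pos"]); go((450,-350,280),55); go((450,-50,280),90,(450,-350,280,55))
E
```

```text
1 mouth [422.4 219.9  90. ] belly [423.3 219.9  34.2]
2 mouth [443.2 349.9 112. ] belly [443.3 351.3  42.6]
3 mouth [431.8   8.4 134. ] belly [432.5   6.7  50.9]
4 mouth [576.3 346.7 156. ] belly [578.3 348.1  59.3]
[582.   34.4  40. ]
[596.2 -64.9  40. ]
[ 602.5 -166.    40. ]
[ 619.4 -271.    40. ]
[ 226.36590057 -582.19382851  204.87764025]
shift [11.703 -5.419 -2.999] turn [-1.100e-02 -3.000e-03 -5.626e+00] rows 7.9
shift [ 9.83  -6.883 -0.   ] turn [-0.     0.    -5.833] rows 7.2
```

send_rows(targets=[[[1,2.9,-1.35,-1.5,0,0,-1.4],[1,5.8,-2.7,-3,0,0,-2.8],[1,8.7,-4,-3,0,0,-4.2],[1,11.7,-5.4,-3,0,0,-5.6],[1,11.7,-5.4,-3,0,0,-5.6],[1,11.7,-5.4,-3,0,0,-5.6],[1,11.7,-5.4,-3,0,0,-5.6],[1,11.7,-5.4,-3,0,0,-5.6]]])

```text
time_s: 0.77
tcp_pos: [451.0, -349.0, 280.7]
tcp_rot: [-180.0, 0.0, 54.8]
contact_force: [1.3, -1.0, 0.5]
gripper_width: 94.3
grip_force: 0.0
```

send_rows(targets=[[[1,9.8,-6.9,0,0,0,-5.8],[1,9.8,-6.9,0,0,0,-5.8],[1,9.8,-6.9,0,0,0,-5.8],[1,9.8,-6.9,0,0,0,-5.8],[1,9.8,-6.9,0,0,0,-5.8],[1,9.8,-6.9,0,0,0,-5.8],[1,9.8,-6.9,0,0,0,-5.8],[1,9.8,-6.9,0,0,0,-5.8]]])

```text
time_s: 1.43
tcp_pos: [449.8, -45.0, 280.8]
tcp_rot: [180.0, -0.0, 90.0]
contact_force: [-0.9, 1.7, 0.0]
gripper_width: 94.2
grip_force: 0.0
```

Run:
```python
from h import *
o=get_obs();print(o["time_s"],o["tcp_pos"],o["tcp_rot"],o["q"].round(0)); go((422.5,220,200))
```

```text
1.4333 [449.81804633 -44.96344342 280.76106287] [ 1.79970627e+02 -1.38599609e-02  9.00213144e+01] [ 33.   3. -32. 109.   2.  68.   0.]
shift [10.598 -1.09   3.232] turn [ 0.005 -0.002  0.004] rows 6.7
```

send_rows(targets=[[[1,10.7,-1.1,3.2,0,0,0],[1,10.7,-1.1,3.2,0,0,0],[1,10.7,-1.1,3.2,0,0,0],[1,10.7,-1.1,3.2,0,0,0],[1,10.7,-1.1,3.2,0,0,0],[1,10.7,-1.1,3.2,0,0,0],[1,10.7,-1.1,3.2,0,0,0],[1,10.7,-1.1,3.2,0,0,0]]])

```text
time_s: 2.1
tcp_pos: [422.1, 221.7, 199.1]
tcp_rot: [-179.9, -0.1, 90.0]
contact_force: [-1.2, -0.4, -0.7]
gripper_width: 94.1
grip_force: 0.0
```

send_rows(targets=[[[1,0,0,0,0,0,0],[1,0,0,0,0,0,0],[1,0,0,0,0,0,0],[1,0,0,0,0,0,0]]])

```text
time_s: 2.43
tcp_pos: [424.8, 215.5, 200.7]
tcp_rot: [180.0, 0.0, 89.5]
contact_force: [1.1, 0.0, 0.5]
gripper_width: 94.1
grip_force: 0.0
```

Run:
```python
from h import *
for n in ["wrist","scene"]:
    c=read_camera(n); np.savez(n+"1.npz",**c); cv2.imwrite(f"pics/{n}1.png",c["image"][:,:,::-1])
    if n=="wrist":
        print(c["extrinsics"].round(2)); print("V1 top px",proj(c,(422.5,220,90)))
    else: print([proj(c,(x,y,z)).round() for x,y,z in [(443,350.5,112),(432,7.5,134),(577,347,156)]])
o=get_obs();print(o["tcp_pos"],o["tcp_rot"]); go((422.5,220,59))
```

```text
[[ 1.0000e+00 -1.0000e-02 -0.0000e+00  4.2545e+02]
 [-1.0000e-02 -9.6000e-01 -2.7000e-01  2.9381e+02]
 [ 0.0000e+00  2.7000e-01 -9.6000e-01  3.8033e+02]
 [ 0.0000e+00  0.0000e+00  0.0000e+00  1.0000e+00]]
V1 top px [318.26248805 229.69804566]
[array([230., 168.]), array([321., 223.]), array([264., 133.])]
[424.71759719 215.78867823 200.70829979] [1.79970283e+02 1.25758270e-02 8.95576482e+01]
shift [ 0.169 -0.093  5.668] turn [ 0.005  0.002 -0.074] rows 3.4
```

View pics/wrist1.png

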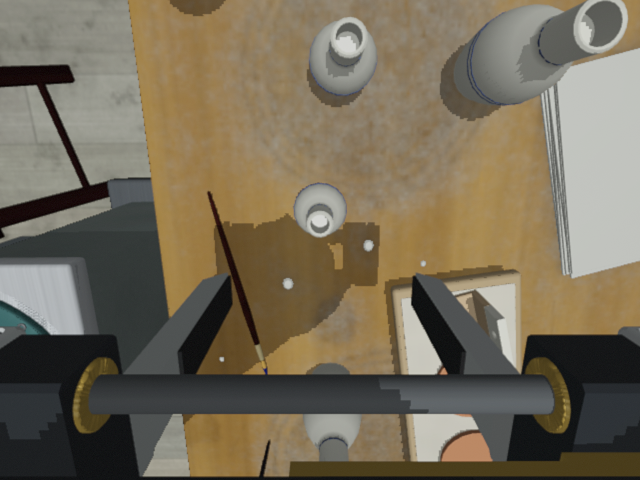

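The wrist view shows V1's mouth at (319,221), V2's at (348,39) and V4's at (602,25). I'll compare these with the top view.

Run:
```python
from h import *
c=dict(np.load("wrist1.npz")); print(c["fx"])
for p,h in [((319,221),90),((348,39),112),((602,25),156)]: print(ray(c,p,h).round(1))
o=get_obs();print(o["tcp_pos"],o["tcp_rot"])
a=cv2.resize(c["image"][170:250,280:360],None,fx=5,fy=5,interpolation=cv2.INTER_CUBIC)
t=dict(np.load("top0.npz"))["image"][245:285,236:276]; b=cv2.resize(t,None,fx=10,fy=10,interpolation=cv2.INTER_CUBIC)
cv2.imwrite("pics/crop2.png",np.hstack([a,b])[:,:,::-1])
```

```text
370.21294758967525
[423.2 227.2  90. ]
[443.7 354.2 112. ]
[578.4 349.9 156. ]
[424.71759719 215.78867823 200.70829979] [1.79970283e+02 1.25758270e-02 8.95576482e+01]
```

View pics/crop2.png

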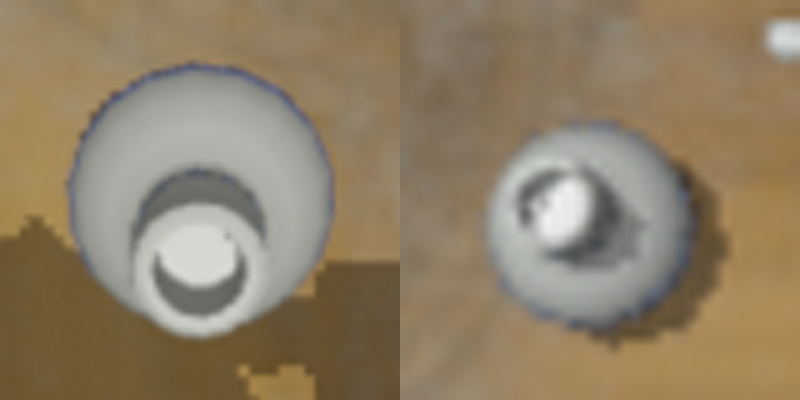

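View pics/scene1.png

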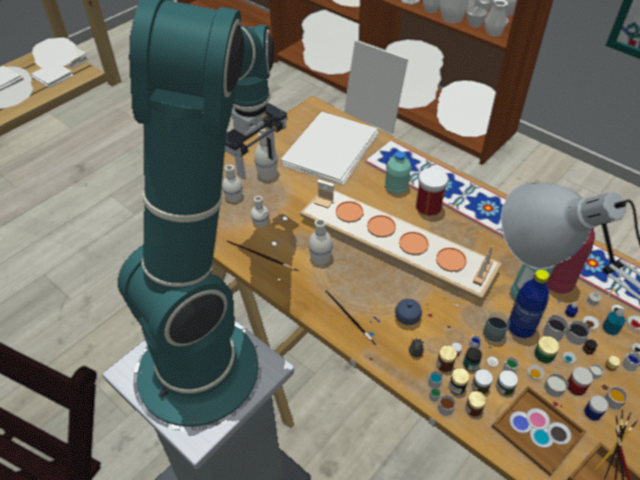

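send_rows(targets=[[[1,0.2,-0.08,1.2,0,0,0],[1,0.2,-0.08,2.2,0,0,0],[1,0.2,-0.08,3.0,0,0,0],[1,0.2,-0.08,3.6,0,0,0],[1,0.2,-0.08,3.6,0,0,0],[1,0.2,-0.08,3.6,0,0,0],[1,0.2,-0.08,3.6,0,0,0],[1,0.2,-0.08,3.6,0,0,0]]])

```text
time_s: 3.2
tcp_pos: [423.0, 221.8, 111.6]
tcp_rot: [179.9, -0.0, 89.6]
contact_force: [1.0, 0.5, 0.1]
gripper_width: 93.6
grip_force: 0.0
```

Run:
```python
from h import *
o=get_obs();print(o["tcp_pos"],o["tcp_rot"],o["dq"].round(2))
go((422.8,221.5,59))
```

```text
[423.04715006 221.75159011 111.58062966] [ 1.79907935e+02 -2.81127517e-02  8.96259426e+01] [ 0.03 -0.01  0.16  0.13  0.14 -0.2  -0.14]
shift [-0.011 -0.013  2.103] turn [ 0.015 -0.005 -0.062] rows 1.3
```

Position is good. Now I'll descend and close.

send_rows(targets=[[[1,0,0,0.6,0,0,0],[1,0,0,1.2,0,0,0],[1,0,0,1.7,0,0,0],[1,0,0,2.1,0,0,0],[1,0,0,2.1,0,0,0],[1,0,0,2.1,0,0,0],[1,0,0,2.1,0,0,0]]])

```text
time_s: 3.78
tcp_pos: [422.7, 221.9, 58.5]
tcp_rot: [180.0, -0.0, 89.7]
contact_force: [0.3, -0.7, -0.0]
gripper_width: 93.9
grip_force: 0.0
```

send_rows(targets=[[[0.5,0,0,0,0,0,0],[0.4,0,0,0,0,0,0],[0.35,0,0,0,0,0,0],[0.3,0,0,0,0,0,0],[0.25,0,0,0,0,0,0],[0.2,0,0,0,0,0,0],[0.1,0,0,0,0,0,0],[0.1,0,0,0,0,0,0]]], squeeze=15)

```text
time_s: 4.45
tcp_pos: [422.3, 221.6, 58.0]
tcp_rot: [-180.0, -0.0, 89.6]
contact_force: [-0.5, 0.8, 0.8]
gripper_width: 44.1
grip_force: 0.0
```

send_rows(targets=[[[0.1,0,0,0,0,0,0],[0,0,0,0,0,0,0],[0,0,0,0,0,0,0],[0,0,0,0,0,0,0],[0,0,0,0,0,0,0]]])

```text
time_s: 4.87
tcp_pos: [422.3, 221.6, 57.9]
tcp_rot: [-180.0, 0.0, 89.6]
contact_force: [0.0, -0.1, -0.8]
gripper_width: 21.6
grip_force: 15.0
```

send_rows(targets=[[[0,0,0,-0.2,0,0,0],[0,0,0,-0.8,0,0,0],[0,0,0,-1.7,0,0,0],[0,0,0,-2.8,0,0,0],[0,0,0,-3.9,0,0,0],[0,0,0,-5,0,0,0],[0,0,0,-6,0,0,0],[0,0,0,-6.4,0,0,0]]], squeeze=25)

```text
time_s: 5.53
tcp_pos: [423.1, 222.3, 221.2]
tcp_rot: [179.8, -0.1, 89.7]
contact_force: [0.1, -0.6, 0.0]
gripper_width: 21.4
grip_force: 25.0
```

send_rows(targets=[[[0,-0.4,0.2,0,0,0,0],[0,-1.2,0.5,0,0,0,0],[0,-2.3,0.9,0,0,0,0],[0,-3.4,1.4,0,0,0,0],[0,-4.5,1.8,0,0,0,0],[0,-5.6,2.2,0,0,0,0],[0,-6.7,2.7,0,0,0,0],[0,-7.8,3.1,0,0,0,0]]])

```text
time_s: 6.2
tcp_pos: [498.9, 24.6, 217.6]
tcp_rot: [-180.0, 0.0, 89.6]
contact_force: [1.0, 0.8, -0.5]
gripper_width: 21.3
grip_force: 25.0
```

send_rows(targets=[[[0,-1.1,0.45,0,0,0,0],[0,-2.2,0.9,0,0,0,0],[0,-3.3,1.3,0,0,0,0],[0,-4.4,1.8,0,0,0,0],[0,-5.5,2.2,0,0,0,0],[0,-6.6,2.7,0,0,0,0],[0,-7.5,3.1,0,0,0,0],[0,-8.2,3.4,0,0,0,0]]])

```text
time_s: 6.87
tcp_pos: [582.5, -181.7, 217.0]
tcp_rot: [-179.9, -0.0, 89.6]
contact_force: [-0.0, -0.6, -0.2]
gripper_width: 21.3
grip_force: 25.0
```

send_rows(targets=[[[0,-0.7,0.3,0,0,0,0],[0,-1.5,0.6,0,0,0,0],[0,-2.2,0.9,0,0,0,0],[0,-2.8,1.1,0,0,0,0],[0,-3.2,1.3,0,0,0,0],[0,-3.4,1.4,0,0,0,0],[0,-3.4,1.4,0,0,0,0],[0,-3.4,1.4,0,0,0,0]]])

```text
time_s: 7.53
tcp_pos: [616.9, -263.7, 217.7]
tcp_rot: [-180.0, -0.0, 89.7]
contact_force: [-0.6, 1.3, -0.1]
gripper_width: 21.7
grip_force: 25.0
```

Run:
```python
from h import *
o=get_obs();print(o["tcp_pos"],o["tcp_rot"],o["contact_force"],o["dq"].round(1))
go((619.4,-271,120)); c=read_camera("scene"); cv2.imwrite("pics/s2.png",c["image"][150:340,230:520][:,:,::-1].repeat(2,0).repeat(2,1))
```

```text
[ 616.8711378  -263.71150711  217.6787918 ] [-1.79980807e+02 -3.57441752e-02  8.96829126e+01] [-0.62235381  1.27883416 -0.05347323] [-0.3 -0.6 -0.5  0.5 -0.1 -0.  -0.1]
shift [-0.293  0.104  3.907] turn [-0.003 -0.006 -0.053] rows 2.3
```

View pics/s2.png

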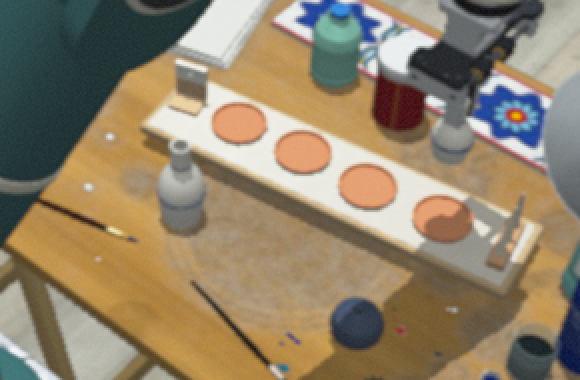

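V1 hangs upright above saucer_4. I'll lower it.

send_rows(targets=[[[0,-0.3,0.1,0.5,0,0,0],[0,-0.3,0.1,1.3,0,0,0],[0,-0.3,0.1,2.1,0,0,0],[0,-0.3,0.1,2.9,0,0,0],[0,-0.3,0.1,3.6,0,0,0],[0,-0.3,0.1,4.2,0,0,0],[0,-0.3,0.1,4.4,0,0,0],[0,-0.3,0.1,4.4,0,0,0]]])

```text
time_s: 8.25
tcp_pos: [618.6, -271.7, 106.2]
tcp_rot: [-179.9, -0.1, 89.7]
contact_force: [-0.1, 0.7, -0.0]
gripper_width: 21.7
grip_force: 25.0
```

send_rows(targets=[[[0,0,0,0,0,0,0],[0,0,0,0.05,0,0,0],[0,0,0,0.1,0,0,0],[0,0,0,0.15,0,0,0],[0,0,0,0.2,0,0,0],[0,0,0,0.2,0,0,0],[0,0,0,0.2,0,0,0],[0,0,0,0.2,0,0,0]]])

```text
time_s: 8.92
tcp_pos: [619.4, -272.1, 103.0]
tcp_rot: [180.0, -0.0, 89.6]
contact_force: [-0.3, 0.1, 0.2]
gripper_width: 21.3
grip_force: 25.0
```

Run:
```python
from h import *
o=get_obs();print(o["tcp_pos"],o["tcp_rot"],o["contact_force"])
```

```text
[ 619.35618092 -272.11783891  102.98849658] [ 1.79999460e+02 -7.76760564e-04  8.96473101e+01] [-0.31403611  0.13920094  0.16800057]
```

send_rows(targets=[[[0,0,0,0.05,0,0,0],[0,0,0,0.1,0,0,0],[0,0,0,0.13,0,0,0],[0,0,0,0.16,0,0,0],[0,0,0,0.16,0,0,0],[0,0,0,0.16,0,0,0]]])

```text
time_s: 9.42
tcp_pos: [619.3, -272.1, 98.8]
tcp_rot: [-180.0, -0.0, 89.6]
contact_force: [-0.0, -0.3, -0.8]
gripper_width: 21.4
grip_force: 25.0
```

send_rows(targets=[[[0,0,0,0.02,0,0,0],[0,0,0,0.04,0,0,0],[0,0,0,0.06,0,0,0],[0,0,0,0.06,0,0,0]]])

```text
time_s: 9.75
tcp_pos: [619.5, -272.1, 97.9]
tcp_rot: [180.0, 0.0, 89.6]
contact_force: [-1.1, 0.4, 5.4]
gripper_width: 21.6
grip_force: 25.0
```

Contact felt at the expected height. I'll release and retreat.

send_rows(targets=[[[0.25,0,0,0,0,0,0],[0.3,0,0,0,0,0,0],[0.4,0,0,0,0,0,0],[0.5,0,0,0,0,0,0],[0.6,0,0,0,0,0,0],[0.6,0,0,0,0,0,0]]])

```text
time_s: 10.25
tcp_pos: [619.3, -272.1, 97.4]
tcp_rot: [-180.0, -0.0, 89.6]
contact_force: [0.8, 0.2, -0.2]
gripper_width: 51.4
grip_force: 0.0
```

send_rows(targets=[[[0.6,0,0,-0.5,0,0,0],[0.6,0,0,-1.5,0,0,0],[0.6,0,0,-2.5,0,0,0],[0.6,0,0,-3.5,0,0,0],[0.6,0,0,-4.5,0,0,0],[0.8,0,0,-5.2,0,0,0],[1,0,0,-5.2,0,0,0]]])

```text
time_s: 10.83
tcp_pos: [620.9, -272.4, 232.6]
tcp_rot: [179.7, 0.1, 89.6]
contact_force: [0.7, 0.3, -0.1]
gripper_width: 66.3
grip_force: 0.0
```

send_rows(targets=[[[1,1.4,-0.4,0,0,0,0],[1,2.8,-0.8,0,0,0,0],[1,4.2,-1.2,0,0,0,0],[1,5.6,-1.6,0,0,0,0],[1,7,-2,0,0,0,0],[1,8.4,-2.4,0,0,0,0],[1,9.8,-2.8,0,0,0,0],[1,11.2,-3.2,0,0,0,0]]])

```text
time_s: 11.5
tcp_pos: [540.1, 9.9, 227.8]
tcp_rot: [180.0, 0.0, 89.6]
contact_force: [0.7, 0.1, -0.2]
gripper_width: 94.0
grip_force: 0.0
```

send_rows(targets=[[[1,1.4,-0.4,0,0,0,0],[1,2.8,-0.8,0,0,0,0],[1,4.2,-1.2,0,0,0,0],[1,5.6,-1.6,0,0,0,0],[1,7,-2,0,0,0,0],[1,8.4,-2.4,0,0,0,0],[1,9.8,-2.8,0,0,0,0],[1,11.2,-3.2,0,0,0,0]]])

```text
time_s: 12.17
tcp_pos: [462.0, 290.3, 227.9]
tcp_rot: [180.0, 0.0, 89.6]
contact_force: [0.7, 0.5, -0.9]
gripper_width: 94.2
grip_force: 0.0
```

send_rows(targets=[[[1,1,-0.3,1,0,0,0],[1,2,-0.5,2,0,0,0],[1,2.5,-0.6,3,0,0,0],[1,2.5,-0.6,3,0,0,0],[1,2.5,-0.6,3,0,0,0],[1,2.5,-0.6,3,0,0,0]]])

```text
time_s: 12.67
tcp_pos: [448.7, 351.1, 153.4]
tcp_rot: [180.0, -0.0, 89.6]
contact_force: [-0.4, 0.4, -0.1]
gripper_width: 94.0
grip_force: 0.0
```

Run:
```python
from h import *
o=get_obs();print(o["tcp_pos"],o["tcp_rot"])
go((443.3,351.3,81))
c=read_camera("top");w=read_camera("wrist"); a=c["image"][140:260,280:520]; np.savez("top1.npz",**c)
cv2.imwrite("pics/t3.png",np.vstack([cv2.resize(a,(640,320),interpolation=cv2.INTER_CUBIC),w["image"][::2,::2].repeat(1,0)[:, :].copy() if 0 else cv2.resize(w["image"][:280],(640,280))])[:,:,::-1])
```

```text
[448.68668481 351.111805   153.42477029] [ 1.79967091e+02 -1.23708830e-02  8.96178492e+01]
shift [ 0.005 -0.217  2.897] turn [ 0.005 -0.002 -0.064] rows 1.7
```

View pics/t3.png

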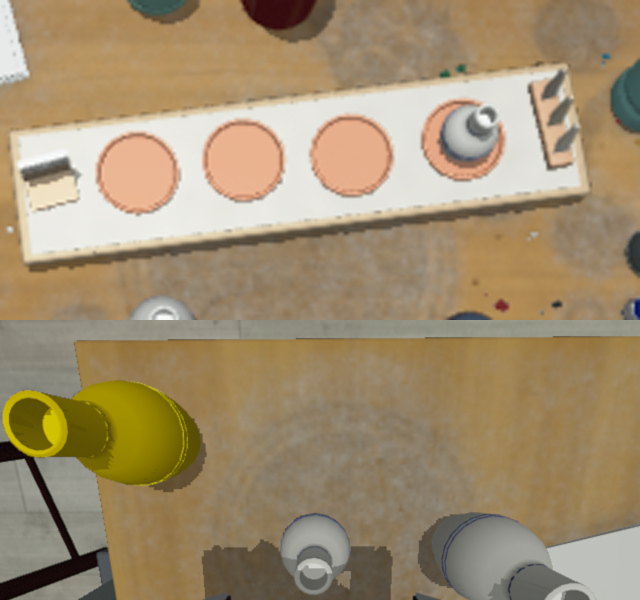

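V1 stands inside saucer_4, with the cone pack undisturbed. V2 is centred in the wrist view at (314,254). Next I'll grasp it.

send_rows(targets=[[[1,0,-0.2,0.3,0,0,0],[1,0,-0.2,1,0,0,0],[1,0,-0.2,1.7,0,0,0],[1,0,-0.2,2.4,0,0,0],[1,0,-0.2,2.8,0,0,0],[1,0,-0.2,2.9,0,0,0],[1,0,-0.2,2.9,0,0,0],[1,0,-0.2,2.9,0,0,0]]])

```text
time_s: 13.43
tcp_pos: [443.5, 351.7, 80.8]
tcp_rot: [180.0, -0.0, 89.6]
contact_force: [-0.0, 0.1, 1.3]
gripper_width: 94.2
grip_force: 0.0
```

send_rows(targets=[[[0.5,0,0,0,0,0,0],[0.4,0,0,0,0,0,0],[0.35,0,0,0,0,0,0],[0.3,0,0,0,0,0,0],[0.25,0,0,0,0,0,0],[0.2,0,0,0,0,0,0],[0.1,0,0,0,0,0,0],[0.1,0,0,0,0,0,0]]], squeeze=15)

```text
time_s: 14.1
tcp_pos: [443.2, 351.5, 79.9]
tcp_rot: [-180.0, -0.0, 89.6]
contact_force: [-1.1, -0.0, -0.7]
gripper_width: 43.9
grip_force: 0.0
```

send_rows(targets=[[[0.1,0,0,0,0,0,0],[0,0,0,0,0,0,0],[0,0,0,0,0,0,0],[0,0,0,0,0,0,0],[0,0,0,0,0,0,0]]])

```text
time_s: 14.52
tcp_pos: [443.1, 351.4, 79.9]
tcp_rot: [-180.0, 0.0, 89.6]
contact_force: [-0.5, 0.1, -1.3]
gripper_width: 24.0
grip_force: 15.0
```

send_rows(targets=[[[0,0,0,-0.2,0,0,0],[0,0,0,-0.8,0,0,0],[0,0,0,-1.7,0,0,0],[0,0,0,-2.8,0,0,0],[0,0,0,-3.9,0,0,0],[0,0,0,-5,0,0,0],[0,0,0,-6,0,0,0],[0,0,0,-6.4,0,0,0]]], squeeze=25)

```text
time_s: 15.18
tcp_pos: [443.7, 352.3, 243.5]
tcp_rot: [179.8, -0.1, 89.7]
contact_force: [-0.4, 0.4, -1.5]
gripper_width: 23.8
grip_force: 25.0
```

send_rows(targets=[[[0,-0.4,0.1,0,0,0,0],[0,-1.2,0.4,0,0,0,0],[0,-2.3,0.7,0,0,0,0],[0,-3.4,1.0,0,0,0,0],[0,-4.5,1.4,0,0,0,0],[0,-5.6,1.7,0,0,0,0],[0,-6.7,2.1,0,0,0,0],[0,-7.8,2.4,0,0,0,0]]])

```text
time_s: 15.85
tcp_pos: [501.8, 153.4, 238.3]
tcp_rot: [-179.9, 0.0, 89.6]
contact_force: [1.1, 0.0, -1.7]
gripper_width: 23.6
grip_force: 25.0
```

send_rows(targets=[[[0,-1.1,0.35,0,0,0,0],[0,-2.2,0.7,0,0,0,0],[0,-3.3,1.0,0,0,0,0],[0,-4.4,1.4,0,0,0,0],[0,-5.5,1.7,0,0,0,0],[0,-6.6,2.0,0,0,0,0],[0,-7.7,2.4,0,0,0,0],[0,-8.6,2.7,0,0,0,0]]])

```text
time_s: 16.52
tcp_pos: [567.5, -62.5, 238.0]
tcp_rot: [-179.9, 0.0, 89.5]
contact_force: [-0.7, 0.3, -1.5]
gripper_width: 23.7
grip_force: 25.0
```

send_rows(targets=[[[0,-0.9,0.3,0,0,0,0],[0,-1.8,0.6,0,0,0,0],[0,-2.7,0.9,0,0,0,0],[0,-3.5,1.1,0,0,0,0],[0,-4.0,1.2,0,0,0,0],[0,-4.3,1.3,0,0,0,0],[0,-4.3,1.3,0,0,0,0],[0,-4.3,1.3,0,0,0,0]]])

```text
time_s: 17.18
tcp_pos: [599.7, -166.2, 239.4]
tcp_rot: [-180.0, -0.0, 89.7]
contact_force: [-0.9, -0.0, -2.0]
gripper_width: 24.0
grip_force: 25.0
```

Run:
```python
from h import *
o=get_obs();print(o["tcp_pos"],o["tcp_rot"])
go((602.5,-166,127))
```

```text
[ 599.65227691 -166.18841861  239.38153912] [-1.79955253e+02 -4.09713290e-02  8.96743165e+01]
shift [0.005 0.117 4.495] turn [-0.007 -0.007 -0.054] rows 2.7
```

send_rows(targets=[[[0,0,0.1,0.5,0,0,0],[0,0,0.1,1.3,0,0,0],[0,0,0.1,2.1,0,0,0],[0,0,0.1,2.9,0,0,0],[0,0,0.1,3.6,0,0,0],[0,0,0.1,4.2,0,0,0],[0,0,0.1,4.4,0,0,0],[0,0,0.1,4.4,0,0,0]]])

```text
time_s: 17.85
tcp_pos: [601.8, -165.8, 128.4]
tcp_rot: [-179.9, -0.1, 89.7]
contact_force: [0.5, 0.2, -1.3]
gripper_width: 24.0
grip_force: 25.0
```

send_rows(targets=[[[0,0,0,0,0,0,0],[0,0,0,0.05,0,0,0],[0,0,0,0.1,0,0,0],[0,0,0,0.15,0,0,0],[0,0,0,0.2,0,0,0],[0,0,0,0.2,0,0,0],[0,0,0,0.2,0,0,0]]])

```text
time_s: 18.43
tcp_pos: [602.4, -167.0, 125.0]
tcp_rot: [-180.0, -0.0, 89.6]
contact_force: [-0.7, -0.7, -0.8]
gripper_width: 24.0
grip_force: 25.0
```

send_rows(targets=[[[0,0,0,0.05,0,0,0],[0,0,0,0.1,0,0,0],[0,0,0,0.14,0,0,0],[0,0,0,0.17,0,0,0],[0,0,0,0.17,0,0,0],[0,0,0,0.17,0,0,0]]])

```text
time_s: 18.93
tcp_pos: [602.5, -167.0, 120.6]
tcp_rot: [-180.0, -0.0, 89.6]
contact_force: [0.6, -0.2, -1.2]
gripper_width: 23.8
grip_force: 25.0
```

send_rows(targets=[[[0,0,0,0.02,0,0,0],[0,0,0,0.04,0,0,0],[0,0,0,0.05,0,0,0],[0,0,0,0.05,0,0,0]]])

```text
time_s: 19.27
tcp_pos: [602.8, -167.0, 119.9]
tcp_rot: [180.0, 0.0, 89.6]
contact_force: [-1.2, -0.0, 4.1]
gripper_width: 23.8
grip_force: 25.0
```

Seated. I'll release and go to V3.

send_rows(targets=[[[0.27,0,0,0,0,0,0],[0.32,0,0,0,0,0,0],[0.4,0,0,0,0,0,0],[0.5,0,0,0,0,0,0],[0.6,0,0,0,0,0,0],[0.6,0,0,0,0,0,0]]])

```text
time_s: 19.77
tcp_pos: [602.4, -167.0, 119.4]
tcp_rot: [-180.0, -0.0, 89.6]
contact_force: [-0.4, -0.2, -0.0]
gripper_width: 53.0
grip_force: 0.0
```

send_rows(targets=[[[0.6,0,0,-0.5,0,0,0],[0.6,0,0,-1.5,0,0,0],[0.6,0,0,-2.5,0,0,0],[0.6,0,0,-3.5,0,0,0],[0.6,0,0,-4.5,0,0,0],[0.8,0,0,-5.2,0,0,0],[1,0,0,-5.2,0,0,0]]])

```text
time_s: 20.35
tcp_pos: [604.0, -167.0, 254.4]
tcp_rot: [179.7, 0.1, 89.7]
contact_force: [-0.3, -0.7, 0.3]
gripper_width: 66.1
grip_force: 0.0
```

send_rows(targets=[[[1,1,-1,0,0,0,0],[1,2,-2,0,0,0,0],[1,3,-3,0,0,0,0],[1,4,-4,0,0,0,0],[1,5,-5,0,0,0,0],[1,6,-6,0,0,0,0],[1,7,-6.8,0,0,0,0],[1,7,-6.8,0,0,0,0]]])

```text
time_s: 21.02
tcp_pos: [430.6, 13.0, 250.0]
tcp_rot: [180.0, 0.1, 89.9]
contact_force: [0.8, 1.0, 0.3]
gripper_width: 94.0
grip_force: 0.0
```

send_rows(targets=[[[1,0,0,1,0,0,0],[1,0,0,2,0,0,0],[1,0,0,2.6,0,0,0],[1,0,0,2.6,0,0,0],[1,0,0,2.6,0,0,0],[1,0,0,2.6,0,0,0]]])

```text
time_s: 21.52
tcp_pos: [434.1, 9.2, 185.5]
tcp_rot: [179.9, -0.0, 89.7]
contact_force: [1.0, 0.9, -0.4]
gripper_width: 93.9
grip_force: 0.0
```

Run:
```python
from h import *
o=get_obs();print(o["tcp_pos"],o["tcp_rot"])
go((432.2,8,103))
```

```text
[434.09744815   9.1652989  185.51934569] [ 1.79943470e+02 -2.14363587e-03  8.96546962e+01]
shift [-0.047 -0.079  3.301] turn [ 0.009 -0.    -0.058] rows 2.0
```

send_rows(targets=[[[1,0,-0.1,0.3,0,0,0],[1,0,-0.1,1,0,0,0],[1,0,-0.1,1.8,0,0,0],[1,0,-0.1,2.6,0,0,0],[1,0,-0.1,3.1,0,0,0],[1,0,-0.1,3.3,0,0,0],[1,0,-0.1,3.3,0,0,0],[1,0,-0.1,3.3,0,0,0]]])

```text
time_s: 22.18
tcp_pos: [431.4, 9.1, 102.6]
tcp_rot: [180.0, -0.0, 89.6]
contact_force: [-0.3, -0.1, -0.7]
gripper_width: 93.8
grip_force: 0.0
```

send_rows(targets=[[[0.5,0,0,0,0,0,0],[0.4,0,0,0,0,0,0],[0.37,0,0,0,0,0,0],[0.34,0,0,0,0,0,0],[0.3,0,0,0,0,0,0],[0.2,0,0,0,0,0,0],[0.1,0,0,0,0,0,0],[0.1,0,0,0,0,0,0]]], squeeze=15)

```text
time_s: 22.85
tcp_pos: [431.1, 9.1, 102.0]
tcp_rot: [-180.0, -0.0, 89.6]
contact_force: [-0.6, -0.7, 1.0]
gripper_width: 43.8
grip_force: 0.0
```

send_rows(targets=[[[0.1,0,0,0,0,0,0],[0,0,0,0,0,0,0],[0,0,0,0,0,0,0],[0,0,0,0,0,0,0],[0,0,0,0,0,0,0]]])

```text
time_s: 23.27
tcp_pos: [430.8, 9.0, 101.8]
tcp_rot: [-180.0, -0.0, 89.6]
contact_force: [0.1, -0.3, -2.0]
gripper_width: 26.7
grip_force: 15.0
```

send_rows(targets=[[[0,0,0,-0.2,0,0,0],[0,0,0,-0.8,0,0,0],[0,0,0,-1.7,0,0,0],[0,0,0,-2.6,0,0,0],[0,0,0,-3.5,0,0,0],[0,0,0,-4,0,0,0],[0,0,0,-4.2,0,0,0],[0,0,0,-4.2,0,0,0]]], squeeze=25)

```text
time_s: 23.93
tcp_pos: [431.5, 9.0, 207.8]
tcp_rot: [179.9, 0.0, 89.6]
contact_force: [0.3, 0.1, -2.7]
gripper_width: 26.1
grip_force: 25.0
```

send_rows(targets=[[[0,-0.1,0.3,0,0,0,0],[0,-0.4,0.9,0,0,0,0],[0,-0.8,1.8,0,0,0,0],[0,-1.2,2.7,0,0,0,0],[0,-1.6,3.6,0,0,0,0],[0,-2,4.5,0,0,0,0],[0,-2.4,5.4,0,0,0,0],[0,-2.7,6.1,0,0,0,0]]])

```text
time_s: 24.6
tcp_pos: [584.4, -60.6, 204.7]
tcp_rot: [-179.9, -0.0, 89.6]
contact_force: [0.5, -0.1, -2.9]
gripper_width: 26.2
grip_force: 25.0
```

send_rows(targets=[[[0,-0.2,0.4,0,0,0,0],[0,-0.3,0.5,0,0,0,0],[0,-0.3,0.5,0,0,0,0],[0,-0.3,0.5,0,0,0,0],[0,-0.3,0.5,0,0,0,0]]])

```text
time_s: 25.02
tcp_pos: [595.0, -66.5, 206.6]
tcp_rot: [-180.0, -0.0, 89.7]
contact_force: [-0.6, 0.2, -2.6]
gripper_width: 26.2
grip_force: 25.0
```

Run:
```python
from h import *
o=get_obs();print(o["tcp_pos"],o["tcp_rot"])
go((596.2,-65,148))
```

```text
[594.97559773 -66.5179945  206.60773516] [-1.79960082e+02 -3.69613775e-03  8.96741535e+01]
shift [0.061 0.05  2.344] turn [-0.007 -0.001 -0.054] rows 1.4
```

Contact is expected at TCP z ≈ 142.

send_rows(targets=[[[0,0.06,0.05,0.4,0,0,0],[0,0.06,0.05,0.9,0,0,0],[0,0.06,0.05,1.4,0,0,0],[0,0.06,0.05,1.9,0,0,0],[0,0.06,0.05,2.2,0,0,0],[0,0.06,0.05,2.3,0,0,0],[0,0.06,0.05,2.3,0,0,0],[0,0.06,0.05,2.3,0,0,0]]])

```text
time_s: 25.68
tcp_pos: [597.0, -65.4, 149.6]
tcp_rot: [180.0, -0.0, 89.6]
contact_force: [0.2, -0.9, -3.3]
gripper_width: 26.5
grip_force: 25.0
```

send_rows(targets=[[[0,0,0,0.05,0,0,0],[0,0,0,0.1,0,0,0],[0,0,0,0.15,0,0,0],[0,0,0,0.15,0,0,0],[0,0,0,0.15,0,0,0]]])

```text
time_s: 26.1
tcp_pos: [596.8, -65.5, 145.7]
tcp_rot: [-180.0, -0.0, 89.6]
contact_force: [-0.4, 0.3, -3.2]
gripper_width: 26.3
grip_force: 25.0
```

send_rows(targets=[[[0,0,0,0.04,0,0,0],[0,0,0,0.08,0,0,0],[0,0,0,0.12,0,0,0],[0,0,0,0.12,0,0,0],[0,0,0,0.12,0,0,0]]])

```text
time_s: 26.52
tcp_pos: [596.8, -65.5, 142.6]
tcp_rot: [-180.0, -0.0, 89.6]
contact_force: [-0.9, -0.2, -3.1]
gripper_width: 26.2
grip_force: 25.0
```

send_rows(targets=[[[0,0,0,0.02,0,0,0],[0,0,0,0.04,0,0,0],[0,0,0,0.04,0,0,0],[0,0,0,0.04,0,0,0]]])

```text
time_s: 26.85
tcp_pos: [597.0, -65.5, 141.9]
tcp_rot: [180.0, 0.0, 89.6]
contact_force: [-0.2, -0.2, 1.5]
gripper_width: 26.5
grip_force: 25.0
```

send_rows(targets=[[[0.29,0,0,0,0,0,0],[0.34,0,0,0,0,0,0],[0.4,0,0,0,0,0,0],[0.5,0,0,0,0,0,0],[0.6,0,0,0,0,0,0],[0.6,0,0,0,0,0,0]]])

```text
time_s: 27.35
tcp_pos: [596.8, -65.5, 141.7]
tcp_rot: [-180.0, -0.0, 89.6]
contact_force: [-1.1, 0.1, -0.7]
gripper_width: 53.7
grip_force: 0.0
```

send_rows(targets=[[[0.6,0,0,-0.5,0,0,0],[0.6,0,0,-1.5,0,0,0],[0.6,0,0,-2.5,0,0,0],[0.6,0,0,-3.5,0,0,0],[0.6,0,0,-4.5,0,0,0],[0.8,0,0,-5.2,0,0,0],[1,0,0,-5.2,0,0,0]]])

```text
time_s: 27.93
tcp_pos: [598.2, -65.2, 276.4]
tcp_rot: [179.7, 0.0, 89.7]
contact_force: [0.5, -0.0, 0.2]
gripper_width: 66.3
grip_force: 0.0
```

send_rows(targets=[[[1,1.2,0,0,0,0,0],[1,2.4,-0.1,0,0,0,0],[1,3.6,-0.2,0,0,0,0],[1,4.8,-0.3,0,0,0,0],[1,6,-0.4,0,0,0,0],[1,7.2,-0.5,0,0,0,0],[1,8.4,-0.6,0,0,0,0],[1,9.6,-0.6,0,0,0,0]]])

```text
time_s: 28.6
tcp_pos: [582.7, 176.1, 272.1]
tcp_rot: [-180.0, 0.0, 89.7]
contact_force: [0.4, -0.6, 0.6]
gripper_width: 94.1
grip_force: 0.0
```

send_rows(targets=[[[1,1.2,0,0,0,0,0],[1,2.4,0,0,0,0,0],[1,3.6,0,0,0,0,0],[1,4.8,-0.1,0,0,0,0],[1,6,-0.1,0.5,0,0,0],[1,6.8,-0.1,1.2,0,0,0],[1,6.8,-0.1,1.8,0,0,0],[1,6.8,-0.1,1.8,0,0,0]]])

```text
time_s: 29.27
tcp_pos: [580.3, 345.2, 223.7]
tcp_rot: [-179.8, 0.1, 89.8]
contact_force: [-0.1, -0.2, -0.8]
gripper_width: 94.0
grip_force: 0.0
```

send_rows(targets=[[[1,0,0,0,0,0,0],[1,0,0,0,0,0,0],[1,0,0,0,0,0,0]]])

```text
time_s: 29.52
tcp_pos: [582.6, 344.0, 228.1]
tcp_rot: [179.9, -0.0, 89.6]
contact_force: [0.4, -0.5, 0.1]
gripper_width: 93.7
grip_force: 0.0
```

Run:
```python
from h import *
o=get_obs();print(o["tcp_pos"],o["tcp_rot"])
go((577.2,347.6,125))
w=read_camera("wrist");print(proj(w,(577.2,347.6,156)))
c=read_camera("top"); np.savez("top2.npz",**c)
cv2.imwrite("pics/t4.png",np.vstack([cv2.resize(c["image"][140:260,280:520],(640,320),interpolation=cv2.INTER_CUBIC),w["image"][100:380]])[:,:,::-1])
```

```text
[582.59475403 344.04311688 228.09975883] [ 1.79918232e+02 -3.50076617e-02  8.95731364e+01]
shift [ 0.138 -0.223  4.124] turn [ 0.014 -0.006 -0.071] rows 2.5
[313.49175352 244.52039059]
```

View pics/t4.png

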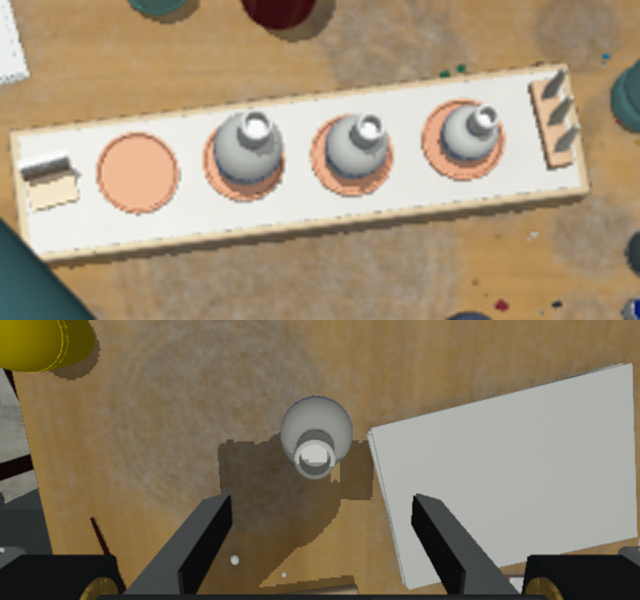

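All three placed vases stand inside their saucers. V4's mouth is at wrist px (315,239), against a prediction of (313,244), so the position holds. I'll grasp it now.

send_rows(targets=[[[1,0.15,-0.2,0.4,0,0,0],[1,0.15,-0.2,1.2,0,0,0],[1,0.15,-0.2,2.0,0,0,0],[1,0.15,-0.2,2.8,0,0,0],[1,0.15,-0.2,3.5,0,0,0],[1,0.15,-0.2,4,0,0,0],[1,0.15,-0.2,4,0,0,0],[1,0.15,-0.2,4,0,0,0]]])

```text
time_s: 30.28
tcp_pos: [576.6, 348.5, 126.6]
tcp_rot: [-180.0, 0.0, 89.7]
contact_force: [0.4, -0.2, 0.5]
gripper_width: 93.9
grip_force: 0.0
```

send_rows(targets=[[[0.5,0,0,0,0,0,0],[0.45,0,0,0,0,0,0],[0.4,0,0,0,0,0,0],[0.37,0,0,0,0,0,0],[0.33,0,0,0,0,0,0],[0.25,0,0,0,0,0,0],[0.1,0,0,0,0,0,0],[0.1,0,0,0,0,0,0]]], squeeze=15)

```text
time_s: 30.95
tcp_pos: [576.9, 348.4, 126.7]
tcp_rot: [-180.0, -0.0, 89.6]
contact_force: [1.0, 0.3, -0.6]
gripper_width: 44.1
grip_force: 0.0
```

send_rows(targets=[[[0.1,0,0,0,0,0,0],[0,0,0,0,0,0,0],[0,0,0,0,0,0,0],[0,0,0,0,0,0,0],[0,0,0,0,0,0,0]]])

```text
time_s: 31.37
tcp_pos: [576.9, 348.4, 126.7]
tcp_rot: [-180.0, -0.0, 89.6]
contact_force: [-0.0, 0.2, -0.8]
gripper_width: 28.8
grip_force: 15.0
```

send_rows(targets=[[[0,0,0,-0.2,0,0,0],[0,0,0,-0.8,0,0,0],[0,0,0,-1.7,0,0,0],[0,0,0,-2.7,0,0,0],[0,0,0,-3.7,0,0,0],[0,0,0,-4.7,0,0,0],[0,0,0,-5.3,0,0,0],[0,0,0,-5.6,0,0,0]]], squeeze=25)

```text
time_s: 32.03
tcp_pos: [577.2, 349.1, 270.5]
tcp_rot: [179.8, -0.1, 89.7]
contact_force: [0.6, 0.0, -1.7]
gripper_width: 29.1
grip_force: 25.0
```

send_rows(targets=[[[0,-0.3,0,0,0,0,0],[0,-1,0,0,0,0,0],[0,-1.9,0,0,0,0,0],[0,-2.8,0,0,0,0,0],[0,-3.7,0,0,0,0,0],[0,-4.6,0.1,0,0,0,0],[0,-5.5,0.1,0,0,0,0],[0,-6.4,0.1,0,0,0,0]]])

```text
time_s: 32.7
tcp_pos: [577.9, 186.4, 265.6]
tcp_rot: [-179.9, 0.0, 89.6]
contact_force: [0.1, 0.0, -2.4]
gripper_width: 28.5
grip_force: 25.0
```

send_rows(targets=[[[0,-0.9,0,0,0,0,0],[0,-1.8,0,0,0,0,0],[0,-2.7,0.1,0,0,0,0],[0,-3.6,0.1,0,0,0,0],[0,-4.5,0.1,0,0,0,0],[0,-5.3,0.1,0,0,0,0],[0,-5.8,0.2,0,0,0,0],[0,-6.1,0.2,0,0,0,0]]])

```text
time_s: 33.37
tcp_pos: [582.4, 33.6, 266.0]
tcp_rot: [-179.9, 0.0, 89.5]
contact_force: [0.3, 1.1, -2.1]
gripper_width: 28.6
grip_force: 25.0
```

send_rows(targets=[[[0,0,0,0,0,0,0],[0,0,0,0,0,0,0],[0,0,0,0,0,0,0]]])

```text
time_s: 33.62
tcp_pos: [582.3, 37.2, 266.6]
tcp_rot: [-180.0, -0.0, 89.7]
contact_force: [-0.8, -0.5, -2.3]
gripper_width: 28.6
grip_force: 25.0
```

Run:
```python
from h import *
o=get_obs();print(o["tcp_pos"],o["tcp_rot"])
go((582,34.4,173))
```

```text
[582.32814542  37.24331182 266.59605396] [-1.79987408e+02 -3.53677253e-02  8.97366766e+01]
shift [-0.116 -0.012  3.744] turn [-0.002 -0.006 -0.044] rows 2.2
```

Contact is expected at TCP z ≈ 166.7.

send_rows(targets=[[[0,-0.1,0,0.4,0,0,0],[0,-0.1,0,1.1,0,0,0],[0,-0.1,0,1.9,0,0,0],[0,-0.1,0,2.7,0,0,0],[0,-0.1,0,3.3,0,0,0],[0,-0.1,0,3.7,0,0,0],[0,-0.1,0,3.7,0,0,0],[0,-0.1,0,3.7,0,0,0]]])

```text
time_s: 34.28
tcp_pos: [582.4, 33.8, 174.1]
tcp_rot: [-180.0, -0.0, 89.7]
contact_force: [-0.2, 0.3, -1.8]
gripper_width: 28.8
grip_force: 25.0
```

send_rows(targets=[[[0,0,0,0.05,0,0,0],[0,0,0,0.1,0,0,0],[0,0,0,0.12,0,0,0],[0,0,0,0.12,0,0,0],[0,0,0,0.12,0,0,0]]])

```text
time_s: 34.7
tcp_pos: [582.6, 33.3, 171.5]
tcp_rot: [180.0, 0.0, 89.6]
contact_force: [0.1, 0.2, -2.7]
gripper_width: 28.8
grip_force: 25.0
```

send_rows(targets=[[[0,0,0,0.05,0,0,0],[0,0,0,0.1,0,0,0],[0,0,0,0.15,0,0,0],[0,0,0,0.15,0,0,0],[0,0,0,0.15,0,0,0]]])

```text
time_s: 35.12
tcp_pos: [582.4, 33.4, 167.3]
tcp_rot: [-180.0, -0.0, 89.6]
contact_force: [-0.2, 0.7, -1.0]
gripper_width: 29.0
grip_force: 25.0
```

send_rows(targets=[[[0,0,0,0.02,0,0,0],[0,0,0,0.04,0,0,0],[0,0,0,0.05,0,0,0],[0,0,0,0.05,0,0,0]]])

```text
time_s: 35.45
tcp_pos: [582.8, 33.4, 166.6]
tcp_rot: [180.0, -0.0, 89.6]
contact_force: [-0.9, 0.4, 4.3]
gripper_width: 28.8
grip_force: 25.0
```

send_rows(targets=[[[0.32,0,0,0,0,0,0],[0.36,0,0,0,0,0,0],[0.42,0,0,0,0,0,0],[0.5,0,0,0,0,0,0],[0.6,0,0,0,0,0,0],[0.6,0,0,0,0,0,0]]])

```text
time_s: 35.95
tcp_pos: [582.4, 33.4, 166.1]
tcp_rot: [-180.0, -0.0, 89.6]
contact_force: [-0.3, 0.2, -0.2]
gripper_width: 54.8
grip_force: 0.0
```

send_rows(targets=[[[0.6,0,0,-0.5,0,0,0],[0.6,0,0,-1.5,0,0,0],[0.6,0,0,-2.5,0,0,0],[0.6,0,0,-3.5,0,0,0],[0.6,0,0,-4.5,0,0,0],[0.6,0,0,-5,0,0,0],[0.6,0,0,-5,0,0,0]]])

```text
time_s: 36.53
tcp_pos: [583.5, 33.7, 294.5]
tcp_rot: [179.8, 0.0, 89.6]
contact_force: [0.1, -0.1, -0.0]
gripper_width: 56.5
grip_force: 0.0
```

send_rows(targets=[[[0.6,1,-0.6,0,0,0,0],[0.6,2,-1.2,0,0,0,0],[0.6,3,-1.8,0,0,0,0],[0.6,4,-2.4,0,0,0,0],[0.6,5,-3,0,0,0,0],[0.6,6,-3.6,0,0,0,0],[0.6,7,-4.2,0,0,0,0],[0.6,8,-4.8,0,0,0,0]]])

```text
time_s: 37.2
tcp_pos: [462.5, 234.9, 290.5]
tcp_rot: [-180.0, 0.0, 89.6]
contact_force: [0.7, -1.0, 0.1]
gripper_width: 56.5
grip_force: 0.0
```

send_rows(targets=[[[0.6,0,0,0,0,0,0],[0.6,0,0,0,0,0,0],[0.6,0,0,0,0,0,0],[0.6,0,0,0,0,0,0],[0.6,0,0,0,0,0,0]]])

```text
time_s: 37.62
tcp_pos: [464.2, 233.1, 290.9]
tcp_rot: [-180.0, 0.0, 89.6]
contact_force: [0.6, 0.3, 0.4]
gripper_width: 56.2
grip_force: 0.0
```

Run:
```python
from h import *
c=read_camera("top"); s=read_camera("scene")
for n,(x,y),h in [(1,(619.4,-271),90),(2,(602.5,-166),112),(3,(596.2,-65),134),(4,(582,34.4),156)]:
    print(n,"expected mouth crop px",((proj(c,(x,y,40+h))-[280,140])*8/3).round(),"scene",((proj(s,(x,y,40+h))-[280,170])*8/3).round())
cv2.imwrite("pics/t5.png",np.vstack([cv2.resize(c["image"][140:250,280:520],(640,293),interpolation=cv2.INTER_CUBIC),cv2.resize(s["image"][170:285,280:520],(640,306),interpolation=cv2.INTER_CUBIC)])[:,:,::-1])
print(get_obs()["tcp_pos"],get_obs()["contact_force"])
```

```text
1 expected mouth crop px [487. 115.] scene [471. 175.]
2 expected mouth crop px [371. 125.] scene [369. 115.]
3 expected mouth crop px [255. 124.] scene [279.  53.]
4 expected mouth crop px [136. 132.] scene [189.  -3.]
[464.03736517 233.44872356 291.0246842 ] [-0.07597617  0.14596184 -0.69457724]
```

View pics/t5.png

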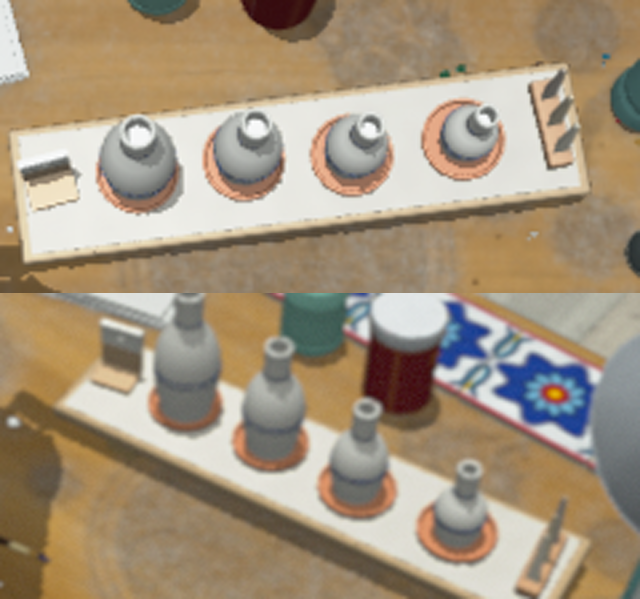

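The mouths in the top crop are at (138,133), (256,125), (370,128) and (486,120). The expected positions are (136,132), (255,124), (371,125) and (487,115), so every vase is within about 5 mm. All four stand upright inside the rims, and the cone pack and tile are unmoved.

```bash
python3 -c "from station import *;print(hand_in())"
```

```text
the job is handed in; nothing more can be done
None
```

All four vases stand upright in the saucers, shortest by the cone pack to tallest by the test tile, with cone pack and tile unmoved; the job was handed in at about 38 s, though the hand-in returned no verdict.

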